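# Restack a repaired power module

### The arm

A 6-joint arm with a two-finger parallel gripper is mounted at the origin on the work surface. World frame = base frame: x ahead of the robot, y to its left, z up, the work surface at z = 0. Lengths are in m, angles in rad, forces in N, time in s.
With the tool pointing down it reaches from about 0.3 to 0.775 m from the base axis. Payload 14.6 kg.
Tool frame: the origin (TCP) lies at the very end of the fingers, on their centre line; the grasp point (between the pads) lies 19 mm behind it; z points along the fingers, y is the line along which they close (so a half turn about z gives the same grasp; the last joint's range is limited). The gripper opens to 94 mm and grips with 3 to 60 N. Pads are 16 mm wide; open, the fingers measure 119 mm over their backs; the gripper's body (75 mm by 177 mm) begins 78 mm behind the grasp point.
Start: joints at [-1.279, 0.3, 1.521, -0, 1.321, -0.067], TCP at [0.193, -0.515, 0.205] pointing down, gripper open.
Joint ranges: [-3.03, 3.03], [-0.79, 2.21], [0.23, 2.52], [-1.04, 4.18], [0, 3.07], [-2.55, 2.55]. Speed limits (rad/s): [2.22, 2.22, 2.57, 3.14, 3.14, 3.14].

### API

Orientations are given as [roll, pitch, yaw] about the fixed x, y, z axes, in that order (R = Rz(yaw) Ry(pitch) Rx(roll)).
In Python, from station import ctrl gives the robot as it stands.
- The arm moves only by the tool move_arm, never from a script. Its argument "increments" is a list of rows, each a list of 7 numbers: the opening, from 0 (shut) to 1 (fully open), then the shift along the tool's x, y, z in units of 50 mm (1.0 is 50 mm), then the turn, a rotation vector about the tool's x, y, z in rad. In form: [[claw, tx, ty, tz, rx, ry, rz], ...]. A call has 1 to 20 rows; each row shifts and turns the commanded pose from where the row before left it, along the tool's axes as they then stand; what a row does not reach is not made up. A row lasts 1/10 s, in which the tool goes at most 50 mm and 8.59 degrees, less where a joint would pass 70% of its speed; a pose out of reach is approached as far as the arm can. A call is refused whole if a number of a shift passes 1 or a number of a turn 0.15, either way. A call with a gripper value outside its range is refused whole. The fingers move at their own pace and stop on an object; "force" is the grip in N (left out, the last holds). Time passes only in rows, so rows that do not move let the fingers close. It gives the time, the measured TCP pose, the force, the opening and the grip force at its end, in the units of the state.
- ctrl.get_obs(): the state, without advancing time (a new reading comes with each control period).
- ctrl.camera(name): name is "scene" or "top"; returns a dict with "color" (384x512x3 uint8, blue, green, red), "K" (3x3 intrinsics, pixels), "pose" (4x4, takes a point from camera to world coordinates). Camera axes: x right, y down, z forward; pixel columns grow to the right and rows downward; lengths in m; the calibration is good to about 2 mm. A picture is of the moment at which its call begins. There is no depth.
- ctrl.hand_in(): hands the job in; it is judged then, once.
Trained networks look in a picture, given as the dict that the camera call returned (one of the last four; its "shot" number tells which), for a name from the list of things; names that differ only in an ending like _2 or _b are one class to them, and where a whole thing is asked for, a point or a joint stands for the part that bears it (a point fixed in the world has none). Each returns a list of dicts, best first, with "conf" (0 to 1); they miss things now and then, are a little off and sometimes report something else, mostly with a low value. They report only what shows in the picture. A call takes as long as a camera call. They do not tell look-alikes from the thing itself.
- ctrl.cut_out(name, picture): "mask" (384x512 bool, what is visible of it) and "centre" ([row, column] in pixels, amid what is visible of it).
The state is a dict: "time_s": time; "qpos": joint angles; "joint_vel": joint speeds; "tau": joint torques, N m; "ee_pos": TCP position; "eef_rot": TCP orientation; "force": force on the tool from outside, world axes, zero at the start; "moment": the same for the moment, N m; "grip_width": finger opening in m; "grip_force": force on a finger pad.
Only numpy, scipy, OpenCV 4.12 (cv2) and the standard library are available. Lean on these libraries where they do the work, as an engineer would, in place of code of your own. Each camera call takes 0.05 s, during which the arm holds its last target. There are 200 camera calls.

### The job

Put the repaired power module back together on the yellow assembly plate, one layer at a time from the bottom: first the black finned heat sink in the middle of the yellow plate, along it, then the green relay board on top of it, then the blue control board, and last the white vented cover. Each layer stands on its own feet, the right way up, squarely and neatly over the one below (either way round is fine). Leave the red board where it lies, and leave the grey plate alone.

Things in the scene. Friction and masses are not known exactly. Their poses are not given: they have to be found in the camera images.
- yellow_plate: Fixed bright-yellow assembly plate, 120 x 76 mm, 8 mm thick, flat, with a painted white outline where the heat sink belongs. Origin: centre of the underside, on the work surface (upper face at 8 mm); x along the 120 mm length, z up. Like all the things listed, it changes places from start to start; long sides lie within 0.6 rad of world x.
- grey_plate: Fixed grey plate, same size, outline and axes as the yellow one; not used.
- heat_sink: Black anodised aluminium heat sink 100 x 52 x 24 mm, 0.22 kg: cross fins below (18 mm), a 6 mm flat slab on top with a copper patch and four grey transistors 4 mm high (within x +-18, y +-13 mm). Slab face 24 mm above the origin. Grip by the long sides at mid-length, 18 to 24 mm up, closing along y. Origin: centre of its underside; x along the length, z up.
- relay_board: Green circuit board, four orange-yellow relays, white connector (parts up to 12 mm high), 0.09 kg. 100 x 52 x 4 mm board on four 8 mm square legs 18 mm high (centres at x +-44, y +-20 mm), upper face 22 mm above the feet, its corners bare. Grip by the long edges at mid-length, closing along y. Origin: centre of the underside of the feet; x along the length, z up.
- control_board: Blue circuit board, black chip, silver shield can (parts up to 11 mm high), 0.08 kg. 100 x 52 x 4 mm board on four 8 mm square legs 18 mm high (centres at x +-44, y +-20 mm), upper face 22 mm above the feet, its corners bare. Grip by the long edges at mid-length, closing along y. Origin: centre of the underside of the feet; x along the length, z up.
- cover: White plastic cover with dark vent slots, 0.09 kg: 100 x 52 mm slab, 8 mm thick, on four 8 mm square legs 18 mm high (centres at x +-44, y +-20 mm); 26 mm high in all. Grip by the long sides at mid-length, closing along y. Origin: centre of the underside of the feet; x along the length, z up.
- red_board: Red circuit board of another job, same size and legs as the green one, parts up to 12 mm high; stays where it lies. Origin: centre of the underside of the feet; x along the length, z up. Unlisted loose bits, 20 mm wide and under 25 mm high, stand between the listed things, clear of a hand opened 90 mm over a thing's middle; taller equipment only beyond x = 0.77 m and |y| = 0.5 m.
Not all that is in view belongs to the job. Several things have the shape of the heat_sink; the one meant has the colours described above. Of the things that look like the yellow_plate, take the one that is farthest to the robot's right at the start.

How it is judged:
By the outcome, as a careful person would: the job done as asked, in the order asked, and still so for the second after the job is handed in, with the robot touching nothing.
It also fails if it takes over 131 s, if anything falls off the work surface, if the arm or the gripper's body presses on something with over 40 N, if the wrist force passes 120 N, or if a joint passes its speed limit or range.

## Working session

There is one attempt and no reset: what is moved stays moved. The work goes in short steps, Python scripts to look and compute and a tool call to move; the robot and the scene stay as the last step left them, time stands still between calls to the robot, and variables do not carry over. Pictures are saved under pics/ and viewed, at most 14 in all, crops included, and the job is handed in when it is done.

Besides the shell and the picture viewer there is one more tool, called as name(argument=value, ...) on one line, values as JSON. move_arm: Moves the arm, as the interface text tells. Its arguments: {"type":"object","properties":{"increments":{"type":"array","items":{"type":"array","items":{"type":"number"}}},"force":{"type":"number"}},"required":["increments"]}

```bash
mkdir -p pics; ls; python3 - <<'E'
from station import ctrl
import cv2,numpy as np,pickle
o=ctrl.get_obs();print(o['time_s'],o['ee_pos'],o['eef_rot'],o['grip_width'])
d={}
for n in("top","scene"):
    p=ctrl.camera(n);d[n]=p
    cv2.imwrite(f'pics/{n}0.png',cv2.resize(p['color'],(800,600),interpolation=cv2.INTER_CUBIC))
    print(n,p['K'].tolist(),np.round(p['pose'],3).tolist())
    for k in "yellow_plate grey_plate heat_sink relay_board control_board cover red_board".split():
        print(k,[(round(r['conf'],2),np.round(r['centre']).tolist(),int(r['mask'].sum())) for r in ctrl.cut_out(k,p)])
pickle.dump(d,open('p0.pkl','wb'))
E
```

```text
pics
0.0 [ 0.19304962 -0.51471839  0.2048758 ] [-3.14043458e+00 -5.65152911e-05  3.58813017e-01] 0.09402751251648532
top [[382.27803227049145, 0.0, 251.76150378915887], [0.0, 382.27803227049145, 196.1931215973907], [0.0, 0.0, 1.0]] [[0.023, -0.998, 0.066, 0.447], [-1.0, -0.024, -0.004, 0.067], [0.005, -0.066, -0.998, 1.1], [0.0, 0.0, 0.0, 1.0]]
yellow_plate [(0.85, [210.0, 142.0], 1105), (0.6, [244.0, 87.0], 1202)]
grey_plate [(0.61, [216.0, 328.0], 1127), (0.16, [159.0, 362.0], 731)]
heat_sink [(0.93, [160.0, 361.0], 709), (0.75, [154.0, 404.0], 651)]
relay_board [(0.64, [153.0, 266.0], 671)]
control_board [(0.73, [212.0, 229.0], 654)]
cover [(0.95, [217.0, 409.0], 683)]
red_board [(0.9, [149.0, 196.0], 649)]
scene [[353.02374853946515, 0.0, 263.4986542724304], [0.0, 353.02374853946515, 183.42697672662706], [0.0, 0.0, 1.0]] [[-0.086, 0.624, -0.777, 1.405], [0.996, 0.066, -0.058, 0.146], [0.015, -0.779, -0.627, 0.731], [0.0, 0.0, 0.0, 1.0]]
yellow_plate [(0.95, [188.0, 354.0], 570), (0.65, [171.0, 395.0], 461)]
grey_plate [(0.56, [170.0, 196.0], 526)]
heat_sink [(0.58, [198.0, 104.0], 496), (0.57, [202.0, 152.0], 582)]
relay_board [(0.6, [211.0, 239.0], 459), (0.17, [214.0, 306.0], 472)]
control_board [(0.73, [176.0, 278.0], 305), (0.62, [201.0, 151.0], 597)]
cover [(0.73, [164.0, 130.0], 323)]
red_board [(0.89, [214.0, 308.0], 465)]
```

View pics/top0.png

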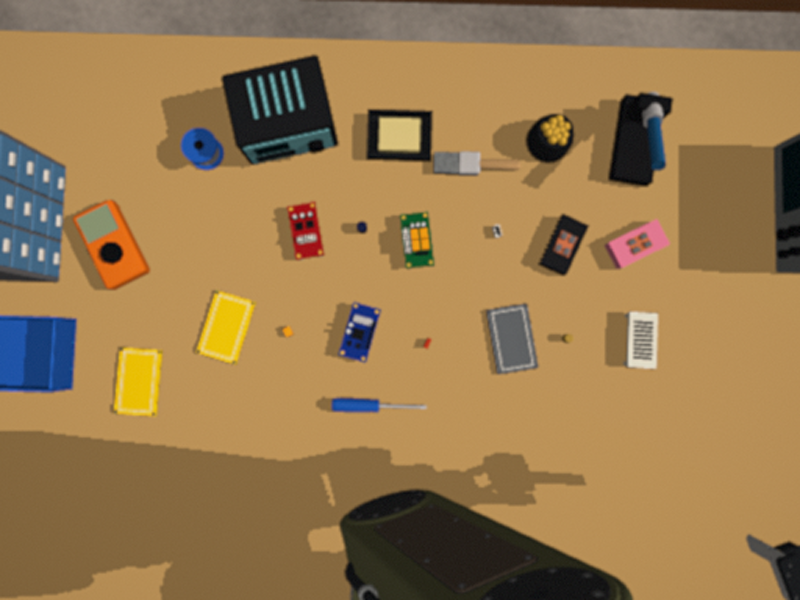

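View pics/scene0.png

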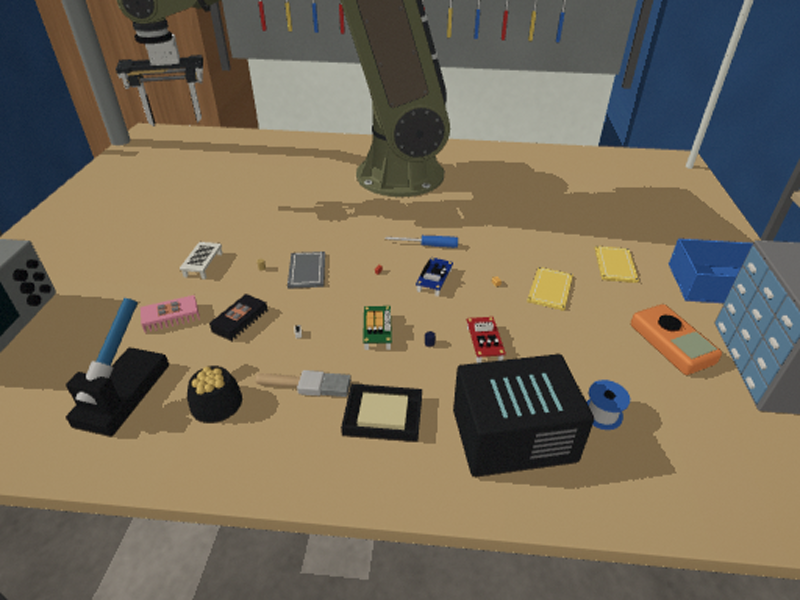

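The candidates for "yellow plate" are at top native (210,142) and (244,87). Image right is robot right, so (210,142) is the one. The heat sink candidates are black at (157,361) and pink at (154,404), and black fits. Next I fit poses by silhouette and confirm in one crop.

```bash
cat > h.py <<'E'
import cv2,numpy as np
from scipy.optimize import minimize
S=8
def box(x0,x1,y0,y1,z0,z1): return np.array([[x,y,z] for x in(x0,x1) for y in(y0,y1) for z in(z0,z1)])/1000.
LEGS=[box(a*44-4,a*44+4,b*20-4,b*20+4,0,18) for a in(-1,1) for b in(-1,1)]
M={'plate':[box(-60,60,-38,38,0,8)],'heat_sink':[box(-50,50,-26,26,0,24)],
 'board':LEGS+[box(-50,50,-26,26,18,22)],'cover':LEGS+[box(-50,50,-26,26,18,26)]}
def proj(P,p):
    T=np.linalg.inv(p['pose']);q=(P@T[:3,:3].T+T[:3,3])@p['K'].T
    return q[:,:2]/q[:,2:]
def tf(P,v,z=0):
    c,s=np.cos(v[2]),np.sin(v[2])
    return np.c_[c*P[:,0]-s*P[:,1]+v[0],s*P[:,0]+c*P[:,1]+v[1],P[:,2]+z]
def ren(kind,v,p,roi,z=0):
    r0,r1,c0,c1=roi;im=np.zeros(((r1-r0)*S,(c1-c0)*S),np.uint8)
    for b in M[kind]:
        q=(proj(tf(b,v,z),p)+.5-[c0,r0])*S-.5
        h=cv2.convexHull(np.float32(q))
        cv2.fillConvexPoly(im,np.int32(np.round(h*16)),255,shift=4)
    return cv2.resize(im,(c1-c0,r1-r0),interpolation=cv2.INTER_AREA)/255.
def ray(uv,p,z):
    d=p['pose'][:3,:3]@np.linalg.inv(p['K'])@[uv[0],uv[1],1];o=p['pose'][:3,3]
    return (o+d*(z-o[2])/d[2])[:2]
def fit(kind,obs,z=0,v0=None):
    """obs: list of (picture,mask)"""
    if v0 is None:
        p,m=obs[0];pts=np.argwhere(m)[:,::-1]
        w=np.array([ray(u,p,z+.015) for u in pts]);c=w.mean(0)
        e=np.linalg.eigh(np.cov((w-c).T))[1][:,1];v0=[*c,np.arctan2(e[1],e[0])]
        v0[2]=(v0[2]+np.pi/2)%np.pi-np.pi/2
    rois=[]
    for p,m in obs:
        a=np.argwhere(m);lo=a.min(0)-8;hi=a.max(0)+9;rois.append((max(lo[0],0),min(hi[0],384),max(lo[1],0),min(hi[1],512)))
    f=lambda v:sum(((ren(kind,v,p,r,z)-m[r[0]:r[1],r[2]:r[3]])**2).sum() for (p,m),r in zip(obs,rois))
    v0=np.array(v0);s=np.vstack([v0]+[v0+d for d in np.diag([.006,.006,.1])])
    r=minimize(f,v0,method='Nelder-Mead',options=dict(initial_simplex=s,xatol=1e-4,fatol=.02))
    return r.x,r.fun
def draw(im,kind,v,p,z=0,k=1,off=(0,0)):
    b=M[kind][-1];t=b[b[:,2]==b[:,2].max()][[0,1,3,2]]
    q=(proj(tf(t,v,z),p)+.5-off)*k-.5
    cv2.polylines(im,[np.int32(np.round(q*16))],True,(255,0,255),1,shift=4)
E
cat > m.py <<'E'
from h import *;from station import ctrl
d={n:ctrl.camera(n) for n in("top","scene")}
want={'yellow_plate':('plate',(210,142),(188,354)),'heat_sink':('heat_sink',(160,361),(202,152)),'relay_board':('board',(153,266),(211,239)),
'control_board':('board',(212,229),(176,278)),'cover':('cover',(217,409),(164,130)),'red_board':('board',(149,196),(214,308))}
im={n:cv2.resize(d[n]['color'],None,fx=4,fy=4,interpolation=cv2.INTER_CUBIC) for n in d}
for k,(kind,a,b) in want.items():
    obs=[]
    for n,c in(("top",a),("scene",b)):
        for r in ctrl.cut_out(k,d[n]):
            if np.hypot(*(np.array(r['centre'])-c))<8: obs.append((d[n],r['mask']));break
    print(k,len(obs))
    for o in ([obs[:1],obs[1:],obs] if len(obs)==2 else [obs]):
        v,f=fit(kind,o,v0=None);print('  ',np.round(v,4),round(f,1))
    for n in d: draw(im[n],kind,v,d[n],0,4)
t=im['top'];cv2.imwrite('pics/fit1.png',np.vstack([t[540:830,360:1160],t[540:940,1040:1840][:300]]))
s=im['scene'];cv2.imwrite('pics/fit2.png',np.vstack([s[600:900,400:1200],s[600:900,800:1600]]))
E
python3 m.py
```

```text
yellow_plate 2
   [ 0.4741  0.3709 -0.2741] 34.7
   [ 0.4765  0.3703 -0.2821] 10.9
   [ 0.4751  0.3707 -0.2774] 51.8
heat_sink 1
   [ 0.6402 -0.2443 -0.4269] 37.9
relay_board 1
   [0.6407 0.0259 0.1296] 29.9
control_board 2
   [ 0.4701  0.1247 -0.2285] 32.1
   [ 0.4714  0.124  -0.232 ] 21.2
   [ 0.4707  0.1244 -0.2338] 54.4
cover 2
   [ 0.4688 -0.386  -0.0031] 41.6
   [ 0.4697 -0.3876 -0.0088] 20.2
   [ 0.469  -0.3867 -0.0114] 69.9
red_board 1
   [0.6551 0.2278 0.1512] 43.0
```

View pics/fit1.png

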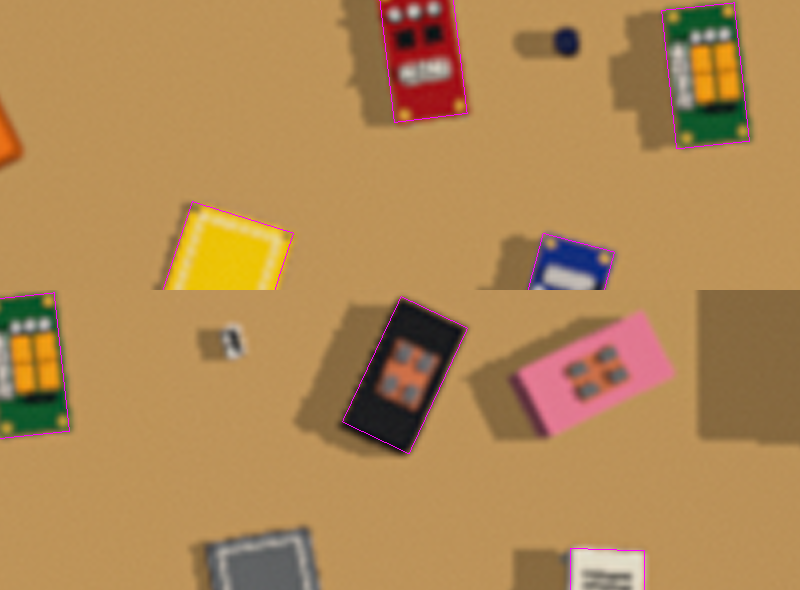

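The crop confirms the black heat sink with copper patch (fit crop around (405,375)); the pink one (600,372) is the look-alike. The fits agree to about 2 mm between cameras. I'll use tool yaws of object yaw+π so the last joint stays in range.

```bash
cat > g.py <<'E'
import sys,numpy as np
from station import ctrl
from scipy.spatial.transform import Rotation as R
o=ctrl.get_obs();x,y,z,w=map(float,sys.argv[1:5])
Rc=R.from_euler('xyz',o['eef_rot']);Rt=R.from_euler('xyz',[np.pi,0,w])
d=np.array([x,y,z])-o['ee_pos']
print('t',round(o['time_s'],2),'pos',np.round(o['ee_pos'],4),'rpy',np.round(o['eef_rot'],3),'q5',round(o['qpos'][5],2),'grip',round(o['grip_width'],4))
print('shift units (tool now)',np.round(Rc.inv().apply(d)/.05,3),' (tool after turn)',np.round(Rt.inv().apply(d)/.05,3),'turn',np.round((Rc.inv()*Rt).as_rotvec(),4))
E
python3 g.py .6402 -.2443 .15 2.7147
```

```text
t 1.5 pos [ 0.1931 -0.5149  0.2054] rpy [-3.142 -0.     0.359] q5 -0.07 grip 0.094
shift units (tool now) [10.273 -1.928  1.109]  (tool after turn) [-5.898  8.629  1.109] turn [-0.     -0.     -2.3559]
```

move_arm(increments=[[1,0,0,0,0,0,-0.147],[1,0,0,0,0,0,-0.147],[1,0,0,0,0,0,-0.147],[1,0,0,0,0,0,-0.147],[1,0,0,0,0,0,-0.147],[1,0,0,0,0,0,-0.147],[1,0,0,0,0,0,-0.147],[1,0,0,0,0,0,-0.147],[1,0,0,0,0,0,-0.147],[1,0,0,0,0,0,-0.147],[1,0,0,0,0,0,-0.147],[1,0,0,0,0,0,-0.147],[1,0,0,0,0,0,-0.147],[1,0,0,0,0,0,-0.147],[1,0,0,0,0,0,-0.147],[1,0,0,0,0,0,-0.147],[1,0,0,0,0,0,0]], force=25)

```text
time_s: 3.2
ee_pos: [0.1932, -0.515, 0.2055]
eef_rot: [-3.142, 0.0, 2.713]
force: [0.8, -0.1, -0.3]
grip_width: 0.094
grip_force: 0.0
```

```bash
python3 g.py .6402 -.2443 .12 2.7147
```

```text
t 3.2 pos [ 0.1932 -0.515   0.2055] rpy [-3.142  0.     2.713] q5 -2.42 grip 0.094
shift units (tool now) [-5.885  8.638  1.709]  (tool after turn) [-5.897  8.63   1.709] turn [-0.      0.     -0.0014]
```

move_arm(increments=[[1,-0.2,0.28,0.05,0,0,0],[1,-0.37,0.54,0.1,0,0,0],[1,-0.37,0.54,0.1,0,0,0],[1,-0.37,0.54,0.1,0,0,0],[1,-0.37,0.54,0.1,0,0,0],[1,-0.37,0.54,0.1,0,0,0],[1,-0.37,0.54,0.1,0,0,0],[1,-0.37,0.54,0.1,0,0,0],[1,-0.37,0.54,0.1,0,0,0],[1,-0.37,0.54,0.1,0,0,0],[1,-0.37,0.54,0.1,0,0,0],[1,-0.37,0.54,0.1,0,0,0],[1,-0.37,0.54,0.1,0,0,0],[1,-0.37,0.54,0.1,0,0,0],[1,-0.37,0.54,0.1,0,0,0],[1,-0.37,0.54,0.1,0,0,0],[1,-0.15,0.25,0.1,0,0,0],[1,0,0,0,0,0,0],[1,0,0,0,0,0,0]])

```text
time_s: 5.1
ee_pos: [0.6406, -0.2467, 0.1228]
eef_rot: [-3.141, -0.001, 2.709]
force: [-0.8, -0.8, 0.1]
grip_width: 0.0943
grip_force: 0.0
```

```bash
python3 g.py .6402 -.2443 .003 2.7147
```

```text
t 5.1 pos [ 0.6406 -0.2467  0.1228] rpy [-3.141e+00 -1.000e-03  2.709e+00] q5 -1.56 grip 0.0943
shift units (tool now) [0.026 0.041 2.396]  (tool after turn) [0.027 0.04  2.396] turn [-0.0002 -0.0006 -0.0057]
```

move_arm(increments=[[1,0.03,0.04,0.25,0,0,-0.006],[1,0,0,0.4,0,0,0],[1,0,0,0.4,0,0,0],[1,0,0,0.4,0,0,0],[1,0,0,0.4,0,0,0],[1,0,0,0.3,0,0,0],[1,0,0,0.15,0,0,0],[1,0,0,0.07,0,0,0],[1,0,0,0,0,0,0],[1,0,0,0,0,0,0]])

```text
time_s: 6.1
ee_pos: [0.6412, -0.2439, 0.0053]
eef_rot: [3.142, 0.001, 2.717]
force: [-0.6, -0.2, 0.8]
grip_width: 0.0938
grip_force: 0.0
```

```bash
python3 g.py .6402 -.2443 .003 2.7147
```

```text
t 6.1 pos [ 0.6412 -0.2439  0.0053] rpy [3.142e+00 1.000e-03 2.717e+00] q5 -1.56 grip 0.0938
shift units (tool now) [ 0.015 -0.016  0.047]  (tool after turn) [ 0.015 -0.016  0.047] turn [0.     0.0013 0.002 ]
```

move_arm(increments=[[1,0.01,-0.01,0.04,0,0,0],[0.3,0,0,0,0,0,0],[0.3,0,0,0,0,0,0],[0.3,0,0,0,0,0,0],[0.3,0,0,0,0,0,0],[0.3,0,0,0,0,0,0],[0.3,0,0,0,0,0,0],[0.3,0,0,0,0,0,0]], force=30)

```text
time_s: 6.9
ee_pos: [0.6402, -0.2439, 0.0025]
eef_rot: [-3.142, 0.0, 2.717]
force: [-0.4, -0.9, 0.3]
grip_width: 0.0514
grip_force: 30.0
```

```bash
python3 g.py .4748 .3707 .15 2.864;python3 - <<'E'
from station import ctrl
print(ctrl.get_obs()['grip_force'])
E
```

```text
t 6.9 pos [ 0.6402 -0.2439  0.0025] rpy [-3.142  0.     2.717] q5 -1.56 grip 0.0514
shift units (tool now) [ 8.08   9.837 -2.951]  (tool after turn) [ 6.55  10.916 -2.951] turn [-1.000e-04  0.000e+00 -1.472e-01]
29.999264627695084
```

move_arm(increments=[[0.3,0,0,-0.2,0,0,0],[0.3,0,0,-0.4,0,0,0],[0.3,0,0,-0.4,0,0,-0.05],[0.3,0,0,-0.4,0,0,-0.05],[0.3,0,0,-0.4,0,0,-0.047],[0.3,0,0,-0.3,0,0,0],[0.3,0.2,0.32,0,0,0,0],[0.3,0.35,0.6,0,0,0,0],[0.3,0.4,0.67,0,0,0,0],[0.3,0.4,0.67,0,0,0,0],[0.3,0.4,0.67,0,0,0,0],[0.3,0.4,0.67,0,0,0,0],[0.3,0.4,0.67,0,0,0,0],[0.3,0.4,0.67,0,0,0,0],[0.3,0.4,0.67,0,0,0,0],[0.3,0.4,0.67,0,0,0,0],[0.3,0.4,0.67,0,0,0,0],[0.3,0.4,0.67,0,0,0,0],[0.3,0.4,0.67,0,0,0,0],[0.3,0.4,0.67,0,0,0,0]])

```text
time_s: 8.9
ee_pos: [0.5051, 0.2618, 0.1079]
eef_rot: [3.141, 0.0, 2.862]
force: [0.3, -1.2, -1.9]
grip_width: 0.052
grip_force: 30.0
```

```bash
python3 g.py .4748 .3707 .011 2.864
```

```text
t 8.9 pos [0.5051 0.2618 0.1079] rpy [3.141 0.    2.862] q5 -0.88 grip 0.052
shift units (tool now) [1.184 1.926 1.938]  (tool after turn) [1.18  1.928 1.938] turn [ 0.0001  0.0001 -0.0018]
```

move_arm(increments=[[0.3,0.4,0.65,0,0,0,0],[0.3,0.4,0.6,0.1,0,0,0],[0.3,0.25,0.45,0.3,0,0,0],[0.3,0.13,0.23,0.4,0,0,0],[0.3,0,0,0.4,0,0,0],[0.3,0,0,0.3,0,0,0],[0.3,0,0,0.1,0,0,0],[0.3,0,0,0,0,0,0],[0.3,0,0,0,0,0,0],[0.3,0,0,0,0,0,0]])

```text
time_s: 9.9
ee_pos: [0.4761, 0.3694, 0.0285]
eef_rot: [3.14, 0.001, 2.863]
force: [-0.1, -0.2, -2.1]
grip_width: 0.0519
grip_force: 30.0
```

```bash
python3 g.py .4748 .3707 .011 2.864; python3 - <<'E'
from station import ctrl
import numpy as np
ctrl.camera('top');print(np.round(ctrl.get_obs()['ee_pos'],4))
ctrl.camera('top');print(np.round(ctrl.get_obs()['ee_pos'],4))
E
```

```text
t 9.9 pos [0.4761 0.3694 0.0285] rpy [3.140e+00 1.000e-03 2.863e+00] q5 -0.69 grip 0.0519
shift units (tool now) [0.032 0.018 0.35 ]  (tool after turn) [0.032 0.018 0.35 ] turn [ 0.0012  0.001  -0.0007]
[0.4759 0.3694 0.0284]
[0.4759 0.3694 0.0282]
```

move_arm(increments=[[0.3,0.03,0.02,0.1,0,0,0],[0.3,0,0,0.1,0,0,0],[0.3,0,0,0.1,0,0,0],[0.3,0,0,0.04,0,0,0],[0.3,0,0,0,0,0,0],[0.3,0,0,0,0,0,0]])

```text
time_s: 10.6
ee_pos: [0.4742, 0.3706, 0.0104]
eef_rot: [-3.141, -0.0, 2.864]
force: [-3.4, -1.4, 2.0]
grip_width: 0.0517
grip_force: 30.0
```

```bash
python3 g.py .4748 .3707 .0105 2.864
```

```text
t 10.6 pos [0.4742 0.3706 0.0104] rpy [-3.141 -0.     2.864] q5 -0.69 grip 0.0517
shift units (tool now) [-0.011  0.006 -0.002]  (tool after turn) [-0.011  0.006 -0.002] turn [-0.0004 -0.0004 -0.0002]
```

Light contact. I release and lift, then look.

move_arm(increments=[[0.6,0,0,0,0,0,0],[0.9,0,0,0,0,0,0],[1,0,0,0,0,0,0],[1,0,0,0,0,0,0],[1,0,0,0,0,0,0],[1,0,0,-0.2,0,0,0],[1,0,0,-0.5,0,0,0],[1,0,0,-0.7,0,0,0],[1,0,0,-0.6,0,0,0],[1,0,0,-0.2,0,0,0],[1,-0.4,-0.7,0,0,0,0],[1,-0.4,-0.7,0,0,0,0],[1,-0.4,-0.7,0,0,0,0],[1,-0.4,-0.7,0,0,0,0],[1,-0.4,-0.7,0,0,0,0],[1,0,0,0,0,0,0]])

```text
time_s: 12.2
ee_pos: [0.5231, 0.1712, 0.12]
eef_rot: [-3.141, -0.0, 2.86]
force: [-0.1, 0.3, -1.0]
grip_width: 0.0941
grip_force: 0.0
```

```bash
cat > c.py <<'E'
import sys
from h import *;from station import ctrl
# name kind z : fit placed layer; draw
name,kind,z=sys.argv[1],sys.argv[2],float(sys.argv[3]);v0=np.array([.4748,.3707,-.2776])
P=[]
for n in("top","scene"):
    p=ctrl.camera(n);im=cv2.resize(p['color'],None,fx=6,fy=6,interpolation=cv2.INTER_CUBIC)
    c=proj(np.array([[*v0[:2],z+.02]]),p)[0]
    for r in ctrl.cut_out(name,p):
        if np.hypot(*(np.array(r['centre'])[::-1]-c))<12:
            v,f=fit(kind,[(p,r['mask'])],z,v0);print(n,round(r['conf'],2),np.round(v,4),round(f,1));break
    else: v=v0;print(n,'not seen')
    draw(im,kind,v0,p,z,6);c=np.int32(c*6);P.append(im[max(c[1]-200,0):c[1]+200,c[0]-200:c[0]+200])
cv2.imwrite(f'pics/c_{name}{sys.argv[4]}.png',np.hstack(P))
E
python3 c.py heat_sink heat_sink .008 1; python3 g.py .6407 .0259 .1 3.2712
```

```text
top 0.9 [ 0.4755  0.3728 -0.2711] 65.2
scene 0.65 [ 0.4761  0.3701 -0.3043] 36.2
t 12.4 pos [0.5222 0.1757 0.1202] rpy [-3.142 -0.     2.864] q5 -1.04 grip 0.0941
shift units (tool now) [-3.1   -2.234  0.402]  (tool after turn) [-1.963 -3.278  0.404] turn [ 0.     -0.0005 -0.4068]
```

View pics/c_heat_sink1.png

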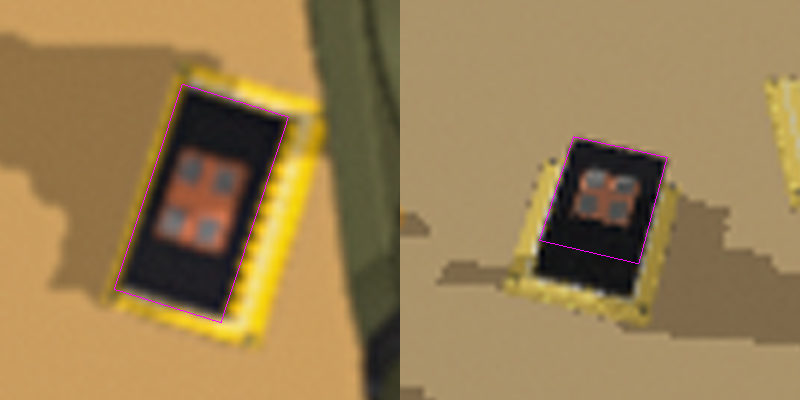

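The placement is good: the outline matches the slab top in both views (top crop corners about (180,85) to (225,320)). Next is the relay board.

move_arm(increments=[[1,0,0,0,0,0,-0.136],[1,0,0,0,0,0,-0.136],[1,0,0,0,0,0,-0.135],[1,-0.2,-0.38,0,0,0,0],[1,-0.4,-0.65,0,0,0,0],[1,-0.4,-0.65,0,0,0,0],[1,-0.4,-0.65,0,0,0,0],[1,-0.4,-0.65,0,0,0,0],[1,-0.16,-0.3,0.2,0,0,0],[1,0,0,0.4,0,0,0],[1,0,0,0.4,0,0,0],[1,0,0,0.4,0,0,0],[1,0,0,0.3,0,0,0],[1,0,0,0.2,0,0,0],[1,0,0,0,0,0,0],[1,0,0,0,0,0,0]])

```text
time_s: 14.0
ee_pos: [0.6411, 0.0252, 0.026]
eef_rot: [-3.142, 0.001, -3.012]
force: [-0.1, 0.1, -0.3]
grip_width: 0.0941
grip_force: 0.0
```

```bash
python3 g.py .6407 .0259 .0025 3.2712
```

```text
t 14.0 pos [0.6411 0.0252 0.026 ] rpy [-3.142e+00  1.000e-03 -3.012e+00] q5 -1.72 grip 0.0941
shift units (tool now) [0.006 0.014 0.469]  (tool after turn) [0.006 0.014 0.469] turn [-0.0001  0.0006 -0.0001]
```

move_arm(increments=[[1,0,0.01,0.2,0,0,0],[1,0,0,0.2,0,0,0],[1,0,0,0.06,0,0,0],[1,0,0,0,0,0,0],[0.3,0,0,0,0,0,0],[0.3,0,0,0,0,0,0],[0.3,0,0,0,0,0,0],[0.3,0,0,0,0,0,0],[0.3,0,0,0,0,0,0],[0.3,0,0,0,0,0,0],[0.3,0,0,0,0,0,0]], force=20)

```text
time_s: 15.1
ee_pos: [0.6408, 0.0254, 0.0025]
eef_rot: [-3.141, 0.0, -3.012]
force: [0.3, -1.0, 1.2]
grip_width: 0.0514
grip_force: 20.0
```

```bash
python3 g.py .4748 .3707 .15 2.864
```

```text
t 15.1 pos [0.6408 0.0254 0.0025] rpy [-3.141  0.    -3.012] q5 -1.72 grip 0.0514
shift units (tool now) [ 2.402  7.277 -2.95 ]  (tool after turn) [ 5.086  5.732 -2.949] turn [-1.000e-04  2.000e-04  4.068e-01]
```

move_arm(increments=[[0.3,0,0,-0.2,0,0,0],[0.3,0,0,-0.4,0,0,0],[0.3,0,0,-0.4,0,0,0.1],[0.3,0,0,-0.4,0,0,0.1],[0.3,0,0,-0.4,0,0,0.1],[0.3,0,0,-0.4,0,0,0.107],[0.3,0.2,0.2,-0.2,0,0,0],[0.3,0.4,0.45,0,0,0,0],[0.3,0.45,0.5,0,0,0,0],[0.3,0.45,0.5,0,0,0,0],[0.3,0.45,0.5,0,0,0,0],[0.3,0.45,0.5,0,0,0,0],[0.3,0.45,0.5,0,0,0,0],[0.3,0.45,0.5,0,0,0,0],[0.3,0.45,0.5,0,0,0,0],[0.3,0.45,0.5,0,0,0,0],[0.3,0.45,0.5,0,0,0,0],[0.3,0.3,0.45,0,0,0,0],[0.3,0.13,0.13,0,0,0,0],[0.3,0,0,0,0,0,0]])

```text
time_s: 17.1
ee_pos: [0.4739, 0.3714, 0.1223]
eef_rot: [-3.141, -0.0, 2.868]
force: [-0.4, -0.4, -1.5]
grip_width: 0.0513
grip_force: 20.0
```

```bash
python3 g.py .4748 .3710 .035 2.864
```

```text
t 17.1 pos [0.4739 0.3714 0.1223] rpy [-3.141 -0.     2.868] q5 -0.69 grip 0.0513
shift units (tool now) [-0.019 -0.002  1.745]  (tool after turn) [-0.019 -0.003  1.745] turn [-0.0004 -0.0003  0.0037]
```

move_arm(increments=[[0.3,0,0,0.2,0,0,0],[0.3,0,0,0.4,0,0,0],[0.3,0,0,0.4,0,0,0],[0.3,0,0,0.3,0,0,0],[0.3,0,0,0.15,0,0,0],[0.3,0,0,0.1,0,0,0],[0.3,0,0,0,0,0,0],[0.3,0,0,0,0,0,0],[0.3,0,0,0,0,0,0]])

```text
time_s: 18.0
ee_pos: [0.4754, 0.3708, 0.0457]
eef_rot: [3.141, 0.001, 2.864]
force: [-0.1, 0.1, -1.8]
grip_width: 0.0515
grip_force: 20.0
```

```bash
python3 g.py .4748 .3710 .0348 2.864
```

```text
t 18.0 pos [0.4754 0.3708 0.0457] rpy [3.141e+00 1.000e-03 2.864e+00] q5 -0.69 grip 0.0515
shift units (tool now) [0.012 0.    0.218]  (tool after turn) [0.012 0.    0.218] turn [ 0.0009  0.0008 -0.0001]
```

move_arm(increments=[[0.3,0.01,0,0.08,0,0,0],[0.3,0,0,0.08,0,0,0],[0.3,0,0,0.06,0,0,0],[0.3,0,0,0,0,0,0],[0.3,0,0,0,0,0,0]])

```text
time_s: 18.5
ee_pos: [0.4745, 0.3707, 0.0344]
eef_rot: [-3.141, -0.0, 2.864]
force: [-3.0, -3.1, 7.6]
grip_width: 0.0516
grip_force: 20.0
```

```bash
python3 g.py .4748 .3710 .0345 2.864
```

```text
t 18.5 pos [0.4745 0.3707 0.0344] rpy [-3.141 -0.     2.864] q5 -0.69 grip 0.0516
shift units (tool now) [-0.004  0.007 -0.002]  (tool after turn) [-0.004  0.007 -0.002] turn [-0.0002 -0.0001 -0.0001]
```

move_arm(increments=[[0.6,0,0,0,0,0,0],[0.9,0,0,0,0,0,0],[1,0,0,0,0,0,0],[1,0,0,0,0,0,0],[1,0,0,0,0,0,0],[1,0,0,-0.2,0,0,0],[1,0,0,-0.5,0,0,0],[1,0,0,-0.7,0,0,0],[1,0,0,-0.6,0,0,0],[1,0,0,-0.2,0,0,0],[1,-0.2,-0.7,0,0,0,0],[1,-0.2,-0.8,0,0,0,0],[1,-0.2,-0.8,0,0,0,0],[1,-0.2,-0.8,0,0,0,0],[1,-0.2,-0.8,0,0,0,0],[1,-0.2,-0.7,0,0,0,0],[1,0,0,0,0,0,0]])

```text
time_s: 20.2
ee_pos: [0.4689, 0.13, 0.1436]
eef_rot: [-3.141, -0.0, 2.86]
force: [-0.2, 0.5, 0.1]
grip_width: 0.0938
grip_force: 0.0
```

```bash
python3 c.py relay_board board .032 1; python3 g.py .4707 .1244 .1 2.9095
```

```text
top 0.7 [ 0.4751  0.3725 -0.2677] 29.8
scene 0.52 [ 0.4769  0.3707 -0.2625] 22.0
t 20.4 pos [0.4692 0.1339 0.1438] rpy [-3.142 -0.     2.864] q5 -1.09 grip 0.094
shift units (tool now) [-0.082 -0.174  0.875]  (tool after turn) [-0.074 -0.177  0.875] turn [-0.     -0.0003 -0.0451]
```

View pics/c_relay_board1.png

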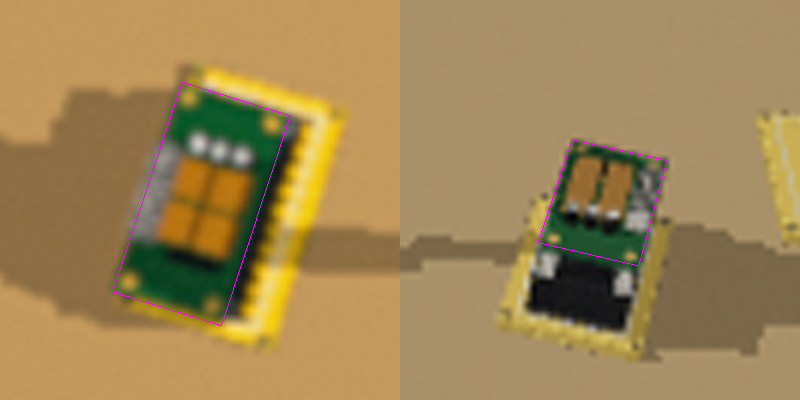

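The relay board is on squarely, its corners matching the outline in both views. Next is the control board.

move_arm(increments=[[1,0,0,0.3,0,0,-0.045],[1,-0.07,-0.18,0.4,0,0,0],[1,0,0,0.5,0,0,0],[1,0,0,0.5,0,0,0],[1,0,0,0.4,0,0,0],[1,0,0,0.2,0,0,0],[1,0,0,0,0,0,0],[1,0,0,0,0,0,0],[1,0,0,0,0,0,0]])

```text
time_s: 21.3
ee_pos: [0.4711, 0.1239, 0.0299]
eef_rot: [3.141, 0.001, 2.909]
force: [-0.1, 0.7, 1.0]
grip_width: 0.094
grip_force: 0.0
```

```bash
python3 g.py .4705 .1245 .0025 2.9095
```

```text
t 21.3 pos [0.4711 0.1239 0.0299] rpy [3.141e+00 1.000e-03 2.909e+00] q5 -1.16 grip 0.094
shift units (tool now) [0.016 0.009 0.549]  (tool after turn) [0.015 0.009 0.549] turn [ 0.0007  0.0015 -0.0003]
```

move_arm(increments=[[1,0.01,0.01,0.2,0,0,0],[1,0,0,0.2,0,0,0],[1,0,0,0.1,0,0,0],[1,0,0,0.04,0,0,0],[1,0,0,0,0,0,0],[0.3,0,0,0,0,0,0],[0.3,0,0,0,0,0,0],[0.3,0,0,0,0,0,0],[0.3,0,0,0,0,0,0],[0.3,0,0,0,0,0,0],[0.3,0,0,0,0,0,0],[0.3,0,0,0,0,0,0]], force=20)

```text
time_s: 22.5
ee_pos: [0.4702, 0.1241, 0.002]
eef_rot: [3.142, 0.0, 2.909]
force: [-0.3, 0.4, 1.4]
grip_width: 0.0517
grip_force: 20.0
```

```bash
python3 g.py .4748 .3710 .13 2.864
```

```text
t 22.5 pos [0.4702 0.1241 0.002 ] rpy [3.142 0.    2.909] q5 -1.16 grip 0.0517
shift units (tool now) [ 1.049  4.825 -2.56 ]  (tool after turn) [ 1.265  4.773 -2.56 ] turn [0.     0.0001 0.0449]
```

move_arm(increments=[[0.3,0,0,-0.2,0,0,0],[0.3,0,0,-0.5,0,0,0.015],[0.3,0,0,-0.6,0,0,0.015],[0.3,0,0,-0.6,0,0,0.015],[0.3,0,0,-0.5,0,0,0],[0.3,0,0,-0.16,0,0,0],[0.3,0.07,0.27,0,0,0,0],[0.3,0.15,0.5,0,0,0,0],[0.3,0.15,0.6,0,0,0,0],[0.3,0.15,0.6,0,0,0,0],[0.3,0.15,0.6,0,0,0,0],[0.3,0.15,0.6,0,0,0,0],[0.3,0.15,0.6,0,0,0,0],[0.3,0.15,0.5,0,0,0,0],[0.3,0.1,0.35,0,0,0,0],[0.3,0.045,0.155,0,0,0,0],[0.3,0,0,0.3,0,0,0],[0.3,0,0,0.4,0,0,0],[0.3,0,0,0.3,0,0,0],[0.3,0,0,0.1,0,0,0]])

```text
time_s: 24.5
ee_pos: [0.474, 0.3699, 0.0723]
eef_rot: [-3.139, -0.002, 2.863]
force: [-0.4, 0.9, -0.4]
grip_width: 0.0514
grip_force: 20.0
```

move_arm(increments=[[0.3,0,0,0,0,0,0],[0.3,0,0,0,0,0,0],[0.3,0,0,0,0,0,0]])

```text
time_s: 24.8
ee_pos: [0.4752, 0.3712, 0.0758]
eef_rot: [3.14, 0.001, 2.864]
force: [0.9, 0.3, -0.6]
grip_width: 0.052
grip_force: 20.0
```

```bash
python3 g.py .4748 .3710 .0562 2.864
```

```text
t 24.8 pos [0.4752 0.3712 0.0758] rpy [3.140e+00 1.000e-03 2.864e+00] q5 -0.69 grip 0.052
shift units (tool now) [ 0.007 -0.007  0.392]  (tool after turn) [ 0.006 -0.007  0.392] turn [ 0.0011  0.0009 -0.0003]
```

move_arm(increments=[[0.3,0,0,0.12,0,0,0],[0.3,0,0,0.12,0,0,0],[0.3,0,0,0.08,0,0,0],[0.3,0,0,0.05,0,0,0],[0.3,0,0,0.02,0,0,0],[0.3,0,0,0,0,0,0],[0.3,0,0,0,0,0,0]])

```text
time_s: 25.5
ee_pos: [0.4747, 0.371, 0.056]
eef_rot: [-3.141, -0.0, 2.864]
force: [-3.9, -2.5, 7.3]
grip_width: 0.0517
grip_force: 20.0
```

```bash
python3 g.py .4748 .3710 .0562 2.864
```

```text
t 25.5 pos [0.4747 0.371  0.056 ] rpy [-3.141 -0.     2.864] q5 -0.69 grip 0.0517
shift units (tool now) [-0.002  0.    -0.005]  (tool after turn) [-0.002  0.    -0.005] turn [-0.0002 -0.0001 -0.0001]
```

move_arm(increments=[[0.6,0,0,0,0,0,0],[0.9,0,0,0,0,0,0],[1,0,0,0,0,0,0],[1,0,0,0,0,0,0],[1,0,0,0,0,0,0],[1,0,0,-0.2,0,0,0],[1,0,0,-0.5,0,0,0],[1,0,0,-0.7,0,0,0],[1,0,0,-0.6,0,0,0],[1,0,0,-0.2,0,0,0],[1,-0.2,-0.7,0,0,0,0],[1,-0.2,-0.8,0,0,0,0],[1,-0.2,-0.8,0,0,0,0],[1,-0.2,-0.8,0,0,0,0],[1,-0.2,-0.8,0,0,0,0],[1,-0.2,-0.7,0,0,0,0],[1,0,0,0,0,0,0]])

```text
time_s: 27.2
ee_pos: [0.4692, 0.1303, 0.1652]
eef_rot: [-3.141, -0.0, 2.86]
force: [0.3, -0.1, 0.5]
grip_width: 0.0941
grip_force: 0.0
```

```bash
python3 c.py control_board board .054 1; python3 g.py .469 -.3865 .1 3.134
```

```text
top 0.73 [ 0.4749  0.3716 -0.2822] 24.0
scene 0.75 [ 0.479   0.3712 -0.2959] 30.2
t 27.4 pos [0.4694 0.1342 0.1652] rpy [-3.142 -0.     2.864] q5 -1.09 grip 0.0935
shift units (tool now) [ -2.843 -10.019   1.303]  (tool after turn) [ -0.072 -10.414   1.304] turn [ 0.     -0.0004 -0.2696]
```

View pics/c_control_board1.png

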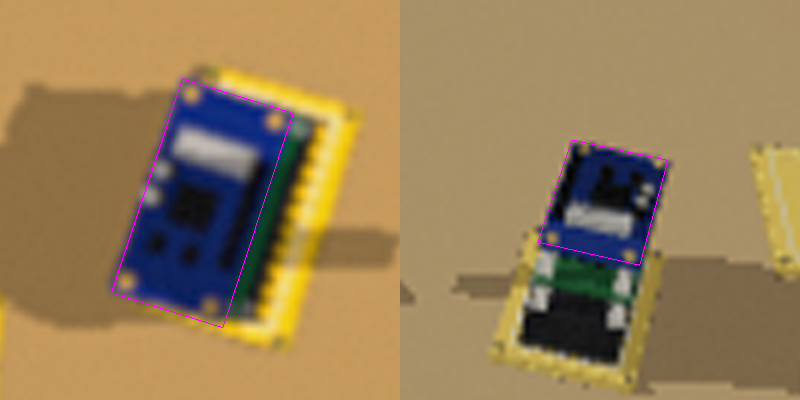

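The control board is aligned too. Next is the cover.

move_arm(increments=[[1,0,0,0,0,0,-0.135],[1,0,0,0,0,0,-0.135],[1,0,-0.4,0,0,0,0],[1,0,-0.7,0,0,0,0],[1,0,-0.7,0,0,0,0],[1,0,-0.7,0,0,0,0],[1,0,-0.7,0,0,0,0],[1,0,-0.7,0,0,0,0],[1,0,-0.7,0,0,0,0],[1,0,-0.7,0,0,0,0],[1,0,-0.7,0,0,0,0],[1,0,-0.7,0,0,0,0],[1,0,-0.7,0,0,0,0],[1,0,-0.7,0,0,0,0],[1,0,-0.7,0,0,0,0],[1,0,-0.7,0,0,0,0],[1,0,-0.7,0.2,0,0,0],[1,-0.07,-0.21,0.5,0,0,0],[1,0,0,0.5,0,0,0],[1,0,0,0.1,0,0,0]])

```text
time_s: 29.4
ee_pos: [0.4687, -0.3855, 0.097]
eef_rot: [3.138, -0.004, 3.135]
force: [0.5, -0.5, 0.7]
grip_width: 0.0937
grip_force: 0.0
```

move_arm(increments=[[1,0,0,0.4,0,0,0],[1,0,0,0.5,0,0,0],[1,0,0,0.4,0,0,0],[1,0,0,0.1,0,0,0],[1,0,0,0,0,0,0],[1,0,0,0,0,0,0],[1,0,0,0,0,0,0]])

```text
time_s: 30.1
ee_pos: [0.4695, -0.3874, 0.0318]
eef_rot: [-3.14, 0.001, 3.134]
force: [-0.2, -0.1, -0.2]
grip_width: 0.0939
grip_force: 0.0
```

```bash
python3 g.py .469 -.3865 .003 3.134
```

```text
t 30.1 pos [ 0.4695 -0.3874  0.0318] rpy [-3.140e+00  1.000e-03  3.134e+00] q5 -2.31 grip 0.0939
shift units (tool now) [0.011 0.018 0.576]  (tool after turn) [0.01  0.017 0.576] turn [-0.0013  0.0014  0.    ]
```

move_arm(increments=[[1,0.01,0.02,0.2,0,0,0],[1,0,0,0.2,0,0,0],[1,0,0,0.12,0,0,0],[1,0,0,0.04,0,0,0],[1,0,0,0,0,0,0],[0.3,0,0,0,0,0,0],[0.3,0,0,0,0,0,0],[0.3,0,0,0,0,0,0],[0.3,0,0,0,0,0,0],[0.3,0,0,0,0,0,0],[0.3,0,0,0,0,0,0],[0.3,0,0,0,0,0,0]], force=20)

```text
time_s: 31.3
ee_pos: [0.4684, -0.3861, 0.0025]
eef_rot: [-3.142, 0.0, 3.134]
force: [0.6, 0.1, 1.2]
grip_width: 0.0516
grip_force: 19.9
```

```bash
python3 g.py .4748 .3710 .16 2.864
```

```text
t 31.3 pos [ 0.4684 -0.3861  0.0025] rpy [-3.142  0.     3.134] q5 -2.31 grip 0.0516
shift units (tool now) [-1.0000e-02  1.5142e+01 -3.1510e+00]  (tool after turn) [ 4.027 14.597 -3.15 ] turn [-1.000e-04  1.000e-04  2.698e-01]
```

move_arm(increments=[[0.3,0,0,-0.25,0,0,0],[0.3,0,0,-0.5,0,0,0.09],[0.3,0,0,-0.6,0,0,0.09],[0.3,0,0,-0.6,0,0,0.09],[0.3,0,0,-0.6,0,0,0],[0.3,0,0,-0.4,0,0,0],[0.3,0,0,-0.2,0,0,0],[0.3,0.1,0.35,0,0,0,0],[0.3,0.19,0.7,0,0,0,0],[0.3,0.19,0.7,0,0,0,0],[0.3,0.19,0.7,0,0,0,0],[0.3,0.19,0.7,0,0,0,0],[0.3,0.19,0.7,0,0,0,0],[0.3,0.19,0.7,0,0,0,0],[0.3,0.19,0.7,0,0,0,0],[0.3,0.19,0.7,0,0,0,0],[0.3,0.19,0.7,0,0,0,0],[0.3,0.19,0.7,0,0,0,0],[0.3,0.19,0.7,0,0,0,0],[0.3,0.19,0.7,0,0,0,0]])

```text
time_s: 33.3
ee_pos: [0.4735, 0.0688, 0.1599]
eef_rot: [-3.141, -0.0, 2.864]
force: [0.2, 0.1, -0.7]
grip_width: 0.0518
grip_force: 19.9
```

move_arm(increments=[[0.3,0.19,0.7,0,0,0,0],[0.3,0.19,0.7,0,0,0,0],[0.3,0.19,0.7,0,0,0,0],[0.3,0.19,0.7,0,0,0,0],[0.3,0.19,0.7,0,0,0,0],[0.3,0.19,0.7,0,0,0,0],[0.3,0.19,0.7,0,0,0,0],[0.3,0.17,0.55,0,0,0,0],[0.3,0.1,0.3,0,0,0,0],[0.3,0,0,0,0,0,0],[0.3,0,0,0,0,0,0]])

```text
time_s: 34.4
ee_pos: [0.4758, 0.3649, 0.1597]
eef_rot: [-3.141, -0.0, 2.864]
force: [0.3, 0.1, -1.0]
grip_width: 0.0516
grip_force: 19.9
```

```bash
python3 g.py .4748 .3710 .0785 2.864
```

```text
t 34.4 pos [0.4758 0.3649 0.1597] rpy [-3.141 -0.     2.864] q5 -0.7 grip 0.0516
shift units (tool now) [0.053 0.113 1.624]  (tool after turn) [0.053 0.112 1.624] turn [-0.0007 -0.0003 -0.0002]
```

move_arm(increments=[[0.3,0.05,0.11,0.2,0,0,0],[0.3,0,0,0.4,0,0,0],[0.3,0,0,0.4,0,0,0],[0.3,0,0,0.2,0,0,0],[0.3,0,0,0.1,0,0,0],[0.3,0,0,0,0,0,0],[0.3,0,0,0,0,0,0],[0.3,0,0,0,0,0,0]])

```text
time_s: 35.2
ee_pos: [0.4753, 0.3719, 0.0958]
eef_rot: [3.141, 0.001, 2.864]
force: [0.7, -0.6, -0.1]
grip_width: 0.052
grip_force: 19.9
```

```bash
python3 g.py .4748 .3710 .0787 2.864
```

```text
t 35.2 pos [0.4753 0.3719 0.0958] rpy [3.141e+00 1.000e-03 2.864e+00] q5 -0.69 grip 0.052
shift units (tool now) [ 0.005 -0.019  0.342]  (tool after turn) [ 0.004 -0.019  0.342] turn [ 0.001   0.0008 -0.0002]
```

move_arm(increments=[[0.3,0,-0.01,0.12,0,0,0],[0.3,0,0,0.12,0,0,0],[0.3,0,0,0.06,0,0,0],[0.3,0,0,0.03,0,0,0],[0.3,0,0,0.01,0,0,0],[0.3,0,0,0,0,0,0],[0.3,0,0,0,0,0,0]])

```text
time_s: 35.9
ee_pos: [0.4747, 0.3711, 0.0784]
eef_rot: [-3.141, -0.0, 2.864]
force: [-4.7, -2.5, 6.8]
grip_width: 0.0519
grip_force: 19.9
```

```bash
python3 g.py .4748 .3710 .0785 2.864
```

```text
t 35.9 pos [0.4747 0.3711 0.0784] rpy [-3.141 -0.     2.864] q5 -0.69 grip 0.0519
shift units (tool now) [-0.003 -0.002 -0.001]  (tool after turn) [-0.003 -0.002 -0.001] turn [-0.0003 -0.0001 -0.0001]
```

move_arm(increments=[[0.6,0,0,0,0,0,0],[0.9,0,0,0,0,0,0],[1,0,0,0,0,0,0],[1,0,0,0,0,0,0],[1,0,0,0,0,0,0],[1,0,0,-0.2,0,0,0],[1,0,0,-0.5,0,0,0],[1,0,0,-0.7,0,0,0],[1,0,0,-0.6,0,0,0],[1,0,0,-0.2,0,0,0],[1,-0.2,-0.7,0,0,0,0],[1,-0.2,-0.8,0,0,0,0],[1,-0.2,-0.8,0,0,0,0],[1,-0.2,-0.8,0,0,0,0],[1,-0.2,-0.8,0,0,0,0],[1,-0.2,-0.7,0,0,0,0],[1,0,0,0,0,0,0]])

```text
time_s: 37.6
ee_pos: [0.4692, 0.1304, 0.1877]
eef_rot: [-3.141, -0.0, 2.86]
force: [0.6, -0.5, 0.2]
grip_width: 0.0943
grip_force: 0.0
```

```bash
python3 c.py cover cover .076 1
```

```text
top 0.56 [ 0.4754  0.3721 -0.3054] 24.4
scene 0.69 [ 0.4757  0.3714 -0.2903] 28.3
```

View pics/c_cover1.png

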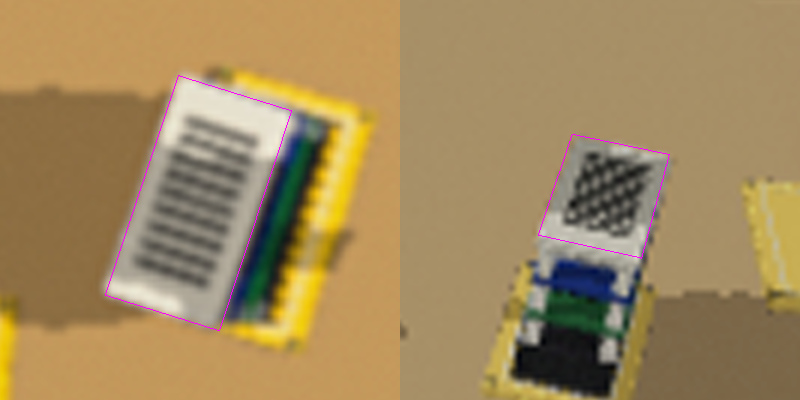

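All four layers stand squarely; the cover's corners match the outline in both views. The arm is clear, so I hand in.

```bash
python3 -c "
from station import ctrl
print(ctrl.hand_in())"
```

```text
the job is handed in; nothing more can be done
None
```

The power module is stacked on the right-hand yellow plate in the order asked (heat sink, relay board, control board, cover). In both camera views each layer lined up within a few millimetres, and I handed the job in at about 38 s of the 131 s allowed; the hand-in gave no verdict.

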